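Fold the dough press shut

TASK

Close up the dough press for putting away, just by pushing with the fingertips or the outside of the fingers: push the standing top plate over and ease it right down onto the base without letting it slam, and only then push the red-handled lever over on top of it and press it fully down. Leave the press standing about where it is, never lifted or dragged, do not disturb the things around it, and finish clear of everything.

Things in the scene. Friction and masses are not known exactly. Their poses are not given: they have to be found in the camera images.
- press: base of the dough press: black cast iron disc, 200 mm diameter, its top (aluminium inlay) 23 mm above the table; loose on four rubber feet, the whole press weighs about 3 kg. Origin: centre of its underside, on the table; z up; its y axis points from the lever's pivot (y = -113 mm) to the plate's hinge (y = +112 mm). A fork 46 mm wide, 62 mm high carries the lever.
- top_plate (a joint): angle of the top plate, rad: 0 = shut, flat on the base (stop); pi/2 = upright; grows as it opens. Starts leaning back past upright, 1.65 to 1.85 (stop 1.92). The hinge is stiff: the plate stays where it is left and must be pushed all the way, with 4 to 7 N near its rim, less on the way down.
- plate_hinge (a point): middle of the plate's hinge pin, which runs along the press's x axis, 27 mm above the table at y = +112 mm of the press. The plate: black disc, 200 mm diameter, 10 mm thick, inner face aluminium, centre 112 mm and far rim 212 mm from the pin. Shut, it reaches from the pin to -y, its back 34 mm above the table, ribs and centre boss up to 4 mm more.
- plate_push (a point): a good place to push: a point on the middle line of the top plate's back (outside when it stands, on top when shut), 170 mm from the hinge pin.
- lever (a joint): angle of the lever, rad: 0 = pressed fully down, level over the shut plate and pointing to +y of the press (stop); pi/2 = upright; grows as it swings outwards, away from the plate. Starts leaning outwards, 1.8 to 2.1 (stop 2.2). The pivot is stiff: the lever stays where it is left and must be pushed all the way, with 2 to 4 N near its end.
- lever_pivot (a point): middle of the lever's pivot pin, which runs along the press's x axis, 48 mm above the table at y = -113 mm of the press. The lever is 208 mm long from the pin: a black bar 18 mm wide, 10 mm thick, then from 98 mm to the end a round red grip of 24 mm diameter on the same axis. A plate that stands open is in its way.
- lever_end (a point): the end of the lever's red grip, on its axis, 208 mm from the pivot pin.
- cutter: bystander: steel pastry cutter ring, 76 mm diameter, 45 mm high; origin at the centre of its underside, z up. Beside the press.
- pinch_cup: bystander: small white cup, 70 mm rim diameter, 45 mm high; origin at the centre of its underside, z up. Beside the press.
- sugar_jar: bystander: clear jar with green lid, 72 mm diameter, 115 mm high; origin at the centre of its underside, z up. Beyond the press.
- bowl: bystander: steel bowl, 150 mm rim diameter, 60 mm high; origin at the centre of its underside, z up. Beyond the press.
- rolling_pin: bystander: wooden rolling pin, 360 mm long along its x axis, 48 mm thick; origin under its middle, on the table.
- scraper: bystander: steel dough scraper with green grip, 120 x 150 mm, 20 mm high, lying flat; origin on the table, near its middle.
- spatula: bystander: spatula lying flat along its x axis; origin on the table.

How it is judged:
By the outcome, as a careful person would: the job done as asked, in the order asked, and still so for the second after the job is handed in, with the robot touching nothing.
It also fails if it takes over 61 s, if anything falls off the work surface, if the arm or the gripper's body presses on something with over 40 N, if the wrist force passes 120 N, or if a joint passes its speed limit or range.

ROBOT

A 6-joint arm with a two-finger parallel gripper is mounted at the origin on the work surface. World frame = base frame: x ahead of the robot, y to its left, z up, the work surface at z = 0. Lengths are in m, angles in rad, forces in N, time in s.
With the tool pointing down it reaches from about 0.425 to 0.925 m from the base axis. Payload 12.5 kg.
Tool frame: the origin (TCP) lies midway between the tips of the shut fingers; the grasp point (between the pads) lies 19 mm behind it; z points along the fingers, y is the line along which they close (so a half turn about z gives the same grasp; the last joint's range is limited). The gripper opens to 85 mm and grips with 20 to 120 N. Pads are 22 mm wide; open, the fingers measure 114 mm over their backs; the gripper's body (76 mm by 85 mm) begins 54 mm behind the grasp point. The pads swing forward as they close: fully open they stand 13 mm farther back than shut.
Start: joints at [-1.277, 0.491, 1.559, -0, 1.092, -0.106], TCP at [0.243, -0.576, 0.231] pointing down, gripper open.
Joint ranges: [-3.1, 3.1], [-0.84, 2.19], [0.05, 2.79], [-1.13, 4.28], [0.06, 2.93], [-2.69, 2.69]. Speed limits (rad/s): [2.22, 2.22, 2.79, 3.14, 3.14, 3.14].

INTERFACE

Orientations are given as a unit quaternion [w, x, y, z].
In Python, from station import env gives the robot as it stands. The module is installed in compiled form; this text tells all that it offers.
- The arm moves only by the tool servo_tool, never from a script. Its argument "commands" is a list of rows, each a list of 3 entries, a list of its own where there are three numbers: the shift along the tool's x, y, z in m, then the turn, a rotation vector about the tool's x, y, z in rad, then the opening, from -1 (shut) to 1 (fully open), so that 0 is half open. A call has 1 to 12 rows; each row shifts and turns the commanded pose from where the row before left it, along the tool's axes as they then stand; what a row does not reach is not made up. A row lasts 1/8 s, in which the tool goes at most 62.5 mm and 10.7 degrees, less where a joint would pass 70% of its speed; a pose out of reach is approached as far as the arm can. A call with a gripper value outside its range is refused whole. The fingers move at their own pace and stop on an object; the grip force is fixed at half the most. Time passes only in rows, so rows that do not move let the fingers close. It gives the time, the measured TCP pose, the force, the opening and the grip force at its end, in the units of the state.
- env.get_obs(): the state, without advancing time (a new reading comes with each control period).
- env.capture(name): name is "scene" or "top" or "wrist"; returns the picture (480x640x3 uint8, red, green, blue); there is no depth.
- env.camera_model(name): a dict with "fovy" (degrees; the focal length in pixels is half the picture's height over the tangent of half this angle, whatever the lens; pixels are square), "cx", "cy" (the principal point, pixels), "eye" and "attitude" of the camera in the world; the wrist camera has in their place "hand_eye" (4x4, takes a point from camera to tool coordinates, whose origin is the TCP and whose axes are the flange's). Camera axes: x right, y up, looking along -z (the intrinsics and any distortion apply to the point x, -y, -z); pixel columns grow to the right and rows downward; lengths in m; the calibration is good to about 2 mm. A picture is of the moment at which its call begins: read the wrist's pose just before it. camera_model takes no time and is no camera call.
- env.finish_job(): hands the job in; it is judged then, once.
The state is a dict: "time": time; "qpos": joint angles; "joint_velocities": joint speeds; "tau": joint torques, N m; "eef_pos": TCP position; "eef_rot": TCP orientation; "ft_force": force on the tool from outside, world axes, zero at the start; "ft_torque": the same for the moment, N m; "finger_gap": finger opening in m; "grip_force": force on a finger pad.
Only numpy, scipy, OpenCV 4.12 (cv2) and the standard library are available. Lean on these libraries where they do the work, as an engineer would, in place of code of your own. Each camera call takes 0.05 s, during which the arm holds its last target. There are 200 camera calls.

## Working session

There is one attempt and no reset: what is moved stays moved. The work goes in short steps, Python scripts to look and compute and a tool call to move; the robot and the scene stay as the last step left them, time stands still between calls to the robot, and variables do not carry over. Pictures are saved under pics/ and viewed, at most 10 in all, crops included, and the job is handed in when it is done.

Besides the shell and the picture viewer there is one more tool, called after "Call:" as name([rows], argument=value, ...), one row to a line, values as JSON. servo_tool: Moves the arm, as the interface text tells. Its arguments: {"type":"object","properties":{"commands":{"type":"array"}},"required":["commands"]}

```bash
mkdir -p pics; python3 - <<'E'
from station import env
import cv2
for n in("scene","top"):
    cv2.imwrite(f"pics/{n}0.png",env.capture(n)[:,:,::-1]); print(n,env.camera_model(n))
o=env.get_obs();print(o)
print(env.camera_model("wrist"))
E
```

```text
scene {'fovy': 56.967122132008846, 'cx': 318.914691384432, 'cy': 240.81342229198043, 'eye': array([ 1.20937977, -0.48371465,  0.75771608]), 'attitude': array([0.81212196, 0.3635867 , 0.18577665, 0.41683291])}
top {'fovy': 47.8038554577452, 'cx': 319.69817499184865, 'cy': 244.4952557049968, 'eye': array([ 0.46959179, -0.01415254,  1.61809293]), 'attitude': array([ 0.71168053,  0.0242693 , -0.02983807, -0.70144958])}
{'time': 0.1, 'qpos': array([-1.27655658e+00,  4.91511169e-01,  1.55938840e+00, -5.41388401e-07,
        1.09173001e+00, -1.05627355e-01]), 'joint_velocities': array([-0.00040657, -0.00036508, -0.00193142,  0.00029641, -0.00046628,
        0.00053089]), 'tau': array([ 5.28829507e-03, -6.19448090e+01, -2.62027127e+01, -5.16243483e-05,
        2.87811723e-03,  3.20495460e-06]), 'eef_pos': array([ 0.2432551 , -0.57549558,  0.23077883]), 'eef_rot': array([-5.16137858e-04,  9.80079621e-01,  1.98604299e-01, -4.90610399e-05]), 'ft_force': array([ 1.04039056, -0.56847772,  0.89519156]), 'ft_torque': array([0.03232265, 0.07026507, 0.04361147]), 'grip_force': 0.0, 'finger_gap': 0.08533985981239386}
{'fovy': 59.09883512065761, 'cx': 315.2948381919414, 'cy': 240.14461591687495, 'hand_eye': array([[-1.02869088e-03,  9.45055191e-01,  3.26909204e-01,
         8.59303617e-02],
       [ 9.99999280e-01,  1.17437139e-03, -2.48251321e-04,
        -8.21666203e-04],
       [-6.18524015e-04,  3.26908713e-01, -9.45055718e-01,
        -1.41007250e-01],
       [ 0.00000000e+00,  0.00000000e+00,  0.00000000e+00,
         1.00000000e+00]])}
```

View pics/scene0.png

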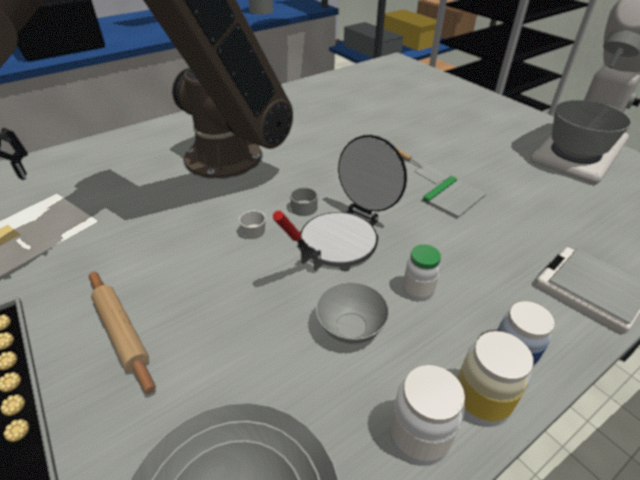

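View pics/top0.png

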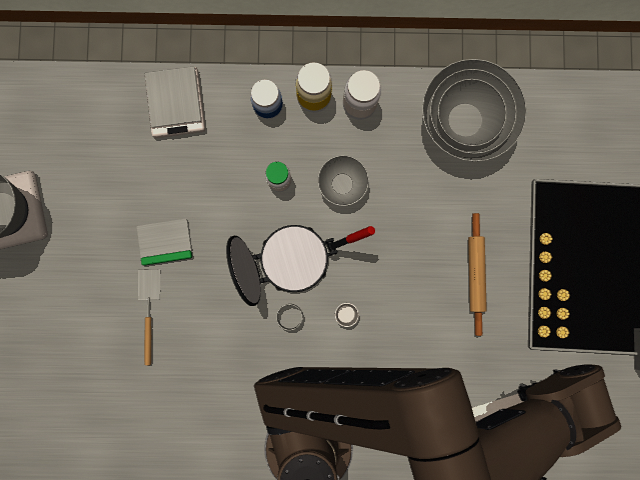

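The pictures show the press at top pixel (294,258), with its plate standing to the left at (243,270) and the red grip at (358,236). In the scene view the inlay is at (339,238), the plate at (372,173) and the grip at (287,226). The cutter (291,318) and the cup (347,315) are on the robot side. Next I measure these.

```bash
cat > h.py <<'E'
import numpy as np, cv2
from scipy.spatial.transform import Rotation as R
from station import env
def ray(n,u,v):
    m=env.camera_model(n); f=240/np.tan(np.radians(m["fovy"])/2)
    q=m["attitude"]; r=R.from_quat([q[1],q[2],q[3],q[0]])
    d=r.apply([(u-m["cx"])/f,-(v-m["cy"])/f,-1]); return np.array(m["eye"]),d/np.linalg.norm(d)
def plane(n,uv,z):
    e,d=ray(n,*uv); return e+d*(z-e[2])/d[2]
def tri(a,b):
    (e1,d1),(e2,d2)=ray("top",*a),ray("scene",*b)
    A=np.stack([d1,-d2],1); t=np.linalg.lstsq(A,e2-e1,rcond=None)[0]
    p,q=e1+t[0]*d1,e2+t[1]*d2; return (p+q)/2,np.linalg.norm(p-q)
def biggest(mask):
    c,_=cv2.findContours(mask.astype(np.uint8),cv2.RETR_EXTERNAL,cv2.CHAIN_APPROX_NONE); return max(c,key=cv2.contourArea)
def red(im):
    i=im.astype(int); return (i[:,:,0]>90)&(i[:,:,1]<50)&(i[:,:,2]<60)
E
cat > m.py <<'E'
from h import *
T=cv2.imread("pics/top0.png")[:,:,::-1];S=cv2.imread("pics/scene0.png")[:,:,::-1]
def flood(im,seed,t):
    m=np.zeros((482,642),np.uint8); cv2.floodFill(im.copy(),m,seed,0,(t,)*3,(t,)*3,4|cv2.FLOODFILL_FIXED_RANGE|cv2.FLOODFILL_MASK_ONLY|(1<<8)); 
    return biggest(m[1:-1,1:-1])
for nm,im,s in(("top",T,(294,258)),("scene",S,(345,240))):
    c=flood(im,s,25); e=cv2.fitEllipse(cv2.convexHull(c)); print(nm,"inlay",e,plane(nm,e[0],.023))
E={}
for nm,im,s in(("top",T,(243,270)),("scene",S,(372,173))):
    c=flood(im,s,30); e=cv2.fitEllipse(cv2.convexHull(c)); print(nm,"plate",e,cv2.contourArea(c));E[nm]=e
print("plate c",tri(E["top"][0],E["scene"][0]))
G={}
for nm,im in(("top",T),("scene",S)):
    c=biggest(red(im))[:,0]; r=cv2.minAreaRect(c); b=cv2.boxPoints(r); 
    # long-axis ends
    i=np.argmin([np.linalg.norm(b[0]-b[1]),np.linalg.norm(b[1]-b[2])])
    ends=[(b[i]+b[i+1])/2,(b[(i+2)%4]+b[(i+3)%4])/2]; ends.sort(key=lambda p:p[0]); G[nm]=ends; print(nm,"red",r,ends)
print("end",tri(G["top"][1],G["scene"][0]),"inner",tri(G["top"][0],G["scene"][1]))
E
python3 m.py
```

```text
top inlay ((293.6029357910156, 257.97845458984375), (62.439453125, 62.80435562133789), 41.3549919128418) [0.55101564 0.05048618 0.023     ]
scene inlay ((338.4421691894531, 236.95303344726562), (47.24388885498047, 72.14598083496094), 92.19159698486328) [0.55947675 0.04495316 0.023     ]
top plate ((251.93177795410156, 277.55328369140625), (30.73439598083496, 86.87837982177734), 156.10678100585938) 1500.0
scene plate ((369.62042236328125, 175.6133575439453), (65.62055969238281, 79.9355697631836), 167.34719848632812) 3752.5
plate c (array([0.49917299, 0.17077704, 0.12461057]), np.float64(0.027880194646532862))
top red ((359.7759704589844, 233.26388549804688), (8.526875495910645, 29.698486328125), 73.0724868774414) [array([345.5701 , 237.58742], dtype=float32), array([373.98184, 228.94035], dtype=float32)]
scene red ((287.82470703125, 223.9327392578125), (33.66557693481445, 8.236557006835938), 37.69424057006836) [array([274.5052 , 213.64037], dtype=float32), array([301.14423, 234.22511], dtype=float32)]
end (array([ 0.61841687, -0.16339563,  0.23117051]), np.float64(0.0004999742570224148)) inner (array([ 0.60390465, -0.09544969,  0.13433979]), np.float64(0.001208960083525332))
```

```bash
python3 - <<'E'
from h import *
T=cv2.imread("pics/top0.png");S=cv2.imread("pics/scene0.png")
a=cv2.resize(T[205:330,220:385],None,fx=4.8,fy=4.8,interpolation=cv2.INTER_CUBIC)
cv2.imwrite("pics/topc.png",a)
b=cv2.resize(S[125:285,230:420],None,fx=3.7,fy=3.7,interpolation=cv2.INTER_CUBIC)
cv2.imwrite("pics/scc.png",b)
E
```

```text
(no output)
```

View pics/topc.png

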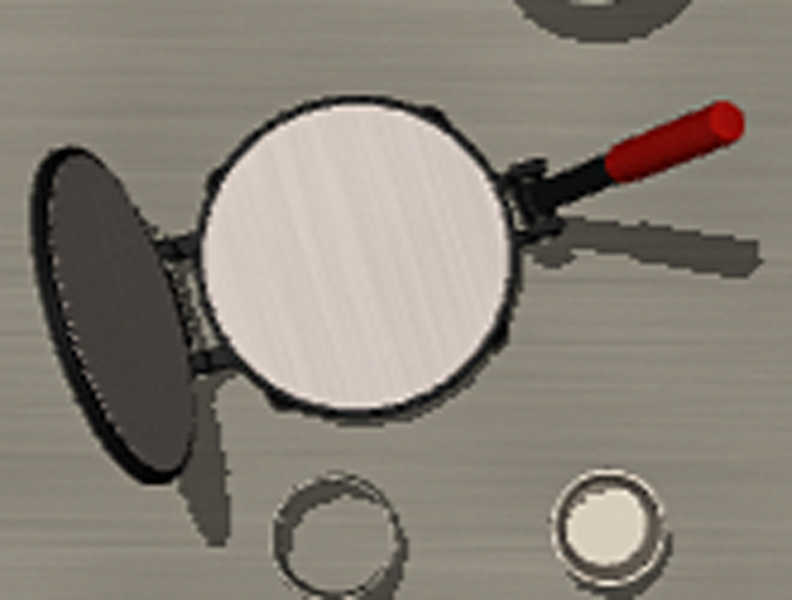

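View pics/scc.png

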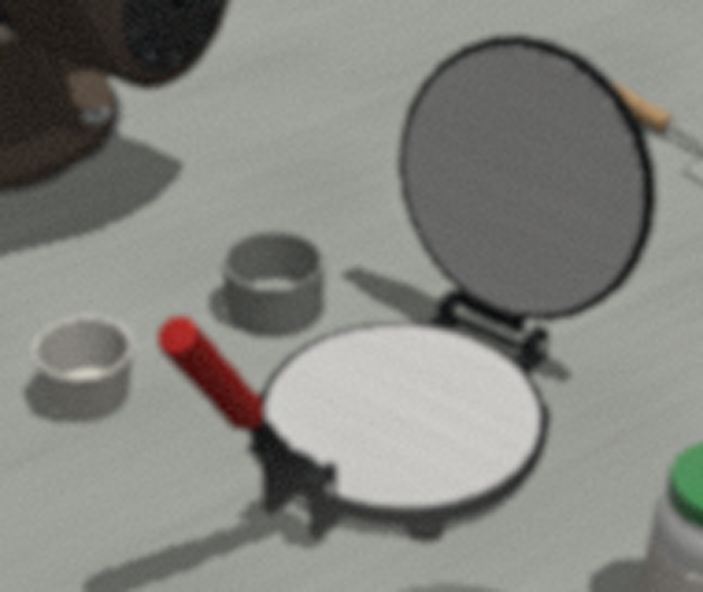

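The crops show hinge lugs at crop pixels (180,247) and (208,361), fork ears at (528,165) and (545,232), and the grip end face at (727,123). I use these to get the yaw and then intersect rays with the press's middle plane for the angles.

```bash
cat > m2.py <<'E'
from h import *
c=lambda u,v:(220+u/4.8-.4,205+v/4.8-.4)
C=plane("top",(293.6,258),.023)
for z,a,b in((.03,(180,247),(208,361)),(.058,(528,165),(545,232))):
    p,q=plane("top",c(*a),z),plane("top",c(*b),z); m=(p+q)/2; d=m-C; w=p-q
    print(m,np.linalg.norm(d[:2]),"yaw",np.degrees(np.arctan2(-d[0],d[1])), "cross",np.degrees(np.arctan2(w[1],w[0])))
for yaw in(15,16,17.5):
    t=np.radians(yaw); ex=np.array([np.cos(t),np.sin(t),0]); ey=np.array([-np.sin(t),np.cos(t),0]); O=np.r_[C[:2],0]
    for nm,cam,uv,y0,z0 in(("plate","scene",(369.6,175.6),.112,.027),("leverend","top",c(727,123),-.113,.048),("leverend","scene",(230+179/3.7-.4,125+335/3.7-.4),-.113,.048)):
        e,d=ray(cam,*uv); p=e+d*((O-e)@ex)/(d@ex); l=p-O; y,z=l@ey-y0,l[2]-z0
        print(yaw,nm,p.round(4),"r",np.hypot(y,z).round(4),"ang from +y",np.arctan2(z,y).round(3))
for n,uv,z in(("cutter",(290.5,317),.045),("cup",(347,315),.045),("jar",(277,172),.115),("bowl",(343.5,181),.06)):print(n,plane("top",uv,z))
E
python3 m2.py
```

```text
[0.5200987  0.14801773 0.03      ] 0.10228813026470646 yaw 17.555581429370246 cross 15.058602516646829
[ 0.58561217 -0.05937797  0.058     ] 0.11520899103069979 yaw -162.4915547418043 cross 14.927665952318973
15 plate [0.5186 0.1714 0.1355] r 0.1093 ang from +y 1.45
15 leverend [ 0.6033 -0.1448  0.3417] r 0.3069 ang from +y 1.866
15 leverend [ 0.6041 -0.1479  0.2111] r 0.1874 ang from +y 2.086
16 plate [0.5154 0.1744 0.1327] r 0.107 ang from +y 1.413
16 leverend [ 0.6084 -0.1498  0.293 ] r 0.2629 ang from +y 1.942
16 leverend [ 0.6085 -0.1503  0.2151] r 0.1926 ang from +y 2.092
17.5 plate [0.5104 0.1791 0.1281] r 0.1037 ang from +y 1.348
17.5 leverend [ 0.6166 -0.1578  0.2141] r 0.1967 ang from +y 2.136
17.5 leverend [ 0.6155 -0.1542  0.2213] r 0.2009 ang from +y 2.101
cutter [0.37948049 0.05549708 0.045     ]
cup [ 0.38743909 -0.1073686   0.045     ]
jar [0.7875149  0.09771794 0.115     ]
bowl [ 0.77567485 -0.09228706  0.06      ]
```

Call:
servo_tool([
  [[0, 0, -0.012], [0, 0, -0.1833], -1],
  [[0, 0, -0.012], [0, 0, -0.1833], -1],
  [[0, 0, -0.012], [0, 0, -0.1833], -1],
  [[0, 0, -0.012], [0, 0, -0.1833], -1],
  [[0, 0, -0.012], [0, 0, -0.1833], -1],
  [[0, 0, -0.012], [0, 0, -0.1833], -1],
  [[0, 0, -0.012], [0, 0, -0.1833], -1],
  [[0, 0, -0.012], [0, 0, -0.1833], -1],
])

```text
time: 1.1
eef_pos: [0.2433, -0.5756, 0.3273]
eef_rot: [-0.0, 0.593, 0.805, 0.0]
ft_force: [0.2, 0.9, -0.1]
finger_gap: 0.0001
grip_force: 0.0
```

Call:
servo_tool([
  [[0.01, 0.055, 0], [0, 0, 0], -1],
  [[0.01, 0.055, 0], [0, 0, 0], -1],
  [[0.01, 0.055, 0], [0, 0, 0], -1],
  [[0.01, 0.055, 0], [0, 0, 0], -1],
  [[0.01, 0.055, 0], [0, 0, 0], -1],
  [[0.01, 0.055, 0], [0, 0, 0], -1],
  [[0.01, 0.055, 0], [0, 0, 0], -1],
  [[0.04, 0.04, 0], [0, 0, 0], -1],
])

```text
time: 2.1
eef_pos: [0.6196, -0.3461, 0.3256]
eef_rot: [-0.001, 0.596, 0.803, -0.0]
ft_force: [0.5, 1.1, -0.0]
finger_gap: -0.0002
grip_force: 0.0
```

```bash
cat > p.py <<'E'
from h import *
def st():
    o=env.get_obs(); q=o["eef_rot"]; t=np.radians(17); O=np.array([.553,.05,0]); B=np.array([[np.cos(t),np.sin(t),0],[-np.sin(t),np.cos(t),0],[0,0,1]])
    M=R.from_quat([q[1],q[2],q[3],q[0]]).as_matrix()
    print("t",o["time"],"press xyz",(B@(o["eef_pos"]-O)).round(4),"F press",(B@o["ft_force"]).round(1),"toolx",(B@M[:,0]).round(3),"toolz",(B@M[:,2]).round(3),"q",o["qpos"].round(2),"gap",round(o["finger_gap"],3))
if __name__=="__main__": st()
E
python3 p.py
```

```text
t 2.1 press xyz [-0.0522 -0.3982  0.3256] F press [ 0.8  0.9 -0. ] toolx [0.002 1.    0.001] toolz [-0.001  0.001 -1.   ] q [-0.6   0.56  1.19 -0.    1.4  -0.9 ] gap -0.0
```

Call:
servo_tool([
  [[0.0575, 0.005, 0], [0, 0, 0], -1],
  [[0.0575, 0.005, 0], [0, 0, 0], -1],
  [[0.0575, 0.005, 0], [0, 0, 0], -1],
  [[0.0575, 0.005, 0], [0, 0, 0], -1],
  [[0.0575, 0.005, 0], [0, 0, 0], -1],
  [[0.0575, 0.005, 0], [0, 0, 0], -1],
  [[0.0575, 0.005, 0], [0, 0, 0], -1],
  [[0.0575, 0.005, 0], [0, 0, 0], -1],
  [[0.0575, 0.005, 0], [0, 0, 0], -1],
  [[0.0575, 0.005, 0], [0, 0, 0], -1],
  [[0.0575, 0.002, 0], [0, 0, 0], -1],
  [[0, 0, 0], [0, 0, 0], -1],
])

```text
time: 3.6
eef_pos: [0.4821, 0.2765, 0.3268]
eef_rot: [-0.0, 0.594, 0.805, -0.0]
ft_force: [0.1, -1.1, -0.8]
finger_gap: -0.0
grip_force: 0.0
```

```bash
python3 p.py; python3 - <<'E'
from h import *
a=env.capture("top")[:,:,::-1];b=env.capture("wrist")[:,:,::-1]
cv2.imwrite("pics/c1.png",np.hstack([cv2.resize(a[150:390,150:470],(400,300)),cv2.resize(b,(400,300))]))
E
```

```text
t 3.6 press xyz [-0.0016  0.2373  0.3268] F press [-0.3 -1.1 -0.8] toolx [-0.003  1.     0.   ] toolz [-0.001  0.    -1.   ] q [0.4  0.31 1.59 0.   1.24 0.1 ] gap -0.0
```

View pics/c1.png

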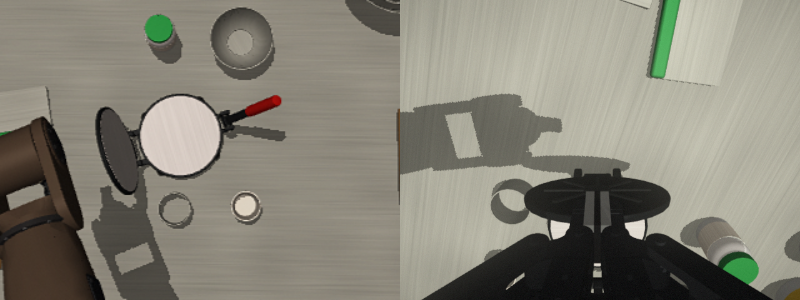

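The wrist view shows the fingers centred on the standing plate's middle line, so I go down behind it.

Call:
servo_tool([
  [[0, 0, 0.042], [0, 0, 0], -1],
  [[0, 0, 0.042], [0, 0, 0], -1],
  [[0, 0, 0.042], [0, 0, 0], -1],
  [[-0.03, 0, 0], [0, 0, 0], -1],
  [[-0.01, 0, 0], [0, 0, 0], -1],
  [[-0.01, 0, 0], [0, 0, 0], -1],
  [[-0.01, 0, 0], [0, 0, 0], -1],
  [[-0.01, 0, 0], [0, 0, 0], -1],
])

```text
time: 4.7
eef_pos: [0.5042, 0.2067, 0.2021]
eef_rot: [0.0, 0.595, 0.803, 0.001]
ft_force: [-2.2, 6.2, 4.7]
finger_gap: -0.0003
grip_force: 3.0
```

```bash
python3 p.py
```

```text
t 4.7 press xyz [-0.0009  0.1642  0.2021] F press [-0.2  6.6  4.7] toolx [0.001 1.    0.001] toolz [ 0.002  0.001 -1.   ] q [ 0.27  0.41  1.79  0.    0.94 -0.03] gap -0.0
```

Call:
servo_tool([
  [[-0.009, 0, 0.001], [0, 0, 0], -1],
  [[-0.009, 0, 0.001], [0, 0, 0], -1],
  [[-0.009, 0, 0.001], [0, 0, 0], -1],
  [[-0.009, 0, 0.001], [0, 0, 0], -1],
  [[-0.0105, 0, 0], [0, 0, 0], -1],
  [[-0.01, 0, 0.0005], [0, 0, 0], -1],
  [[-0.01, 0, 0.001], [0, 0, 0], -1],
  [[-0.01, 0, 0.0017], [0, 0, 0], -1],
  [[-0.01, 0, 0.0024], [0, 0, 0], -1],
  [[-0.0098, 0, 0.0029], [0, 0, 0], -1],
  [[-0.0096, 0, 0.0035], [0, 0, 0], -1],
  [[-0.0093, 0, 0.004], [0, 0, 0], -1],
])

```text
time: 6.2
eef_pos: [0.5374, 0.0956, 0.1808]
eef_rot: [-0.0, 0.595, 0.803, -0.0]
ft_force: [0.9, 3.8, 1.6]
finger_gap: -0.0003
grip_force: 1.6
```

```bash
python3 p.py; python3 - <<'E'
from h import *
a=env.capture("top")[:,:,::-1];b=env.capture("scene")[:,:,::-1]
cv2.imwrite("pics/c2.png",np.hstack([cv2.resize(a[150:390,150:470],(400,300)),cv2.resize(b[80:320,200:520],(400,300))]))
import numpy as np
p=lambda t:(.123-.17*np.cos(t)+.007*np.sin(t),.027+.17*np.sin(t)+.007*np.cos(t))
L=np.array([p(t) for t in np.r_[1.09:.10:-.066]]);print(L[0],L[-1]);print(np.diff(L,axis=0).round(4).tolist())
E
```

```text
t 6.2 press xyz [-0.0016  0.0482  0.1808] F press [2.  3.4 1.6] toolx [ 0.001  1.    -0.   ] toolz [-0.001 -0.    -1.   ] q [ 0.06  0.44  1.81 -0.    0.89 -0.24] gap -0.0
[0.05058388 0.18096397] [-0.04350644  0.06199435]
[[-0.01, -0.0051], [-0.0096, -0.0058], [-0.0092, -0.0064], [-0.0088, -0.007], [-0.0083, -0.0075], [-0.0078, -0.0081], [-0.0073, -0.0086], [-0.0067, -0.009], [-0.0061, -0.0095], [-0.0054, -0.0098], [-0.0048, -0.0102], [-0.0041, -0.0105], [-0.0034, -0.0107], [-0.0027, -0.0109]]
```

View pics/c2.png

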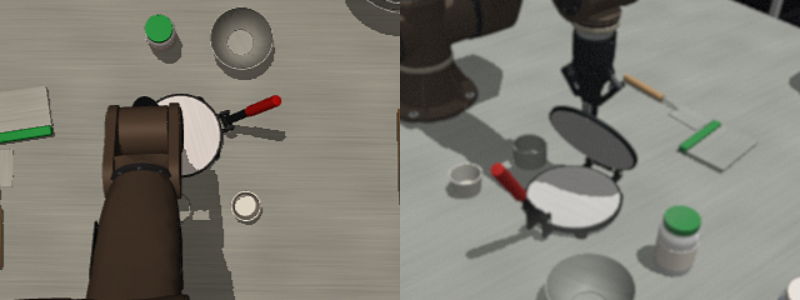

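The plate is leaning about 60° from the base and the finger pushes its back. The press and the things around it have not moved. I carry on along the arc.

Call:
servo_tool([
  [[-0.01, 0, 0.005], [0, 0, 0], -1],
  [[-0.0095, 0, 0.006], [0, 0, 0], -1],
  [[-0.009, 0, 0.0065], [0, 0, 0], -1],
  [[-0.009, 0, 0.007], [0, 0, 0], -1],
  [[-0.008, 0, 0.0075], [0, 0, 0], -1],
  [[-0.008, 0, 0.008], [0, 0, 0], -1],
  [[-0.007, 0, 0.0085], [0, 0, 0], -1],
  [[-0.007, 0, 0.009], [0, 0, 0], -1],
  [[-0.006, 0, 0.0095], [0, 0, 0], -1],
  [[-0.0055, 0, 0.01], [0, 0, 0], -1],
  [[-0.005, 0, 0.01], [0, 0, 0], -1],
  [[-0.004, 0, 0.0105], [0, 0, 0], -1],
])

```text
time: 7.8
eef_pos: [0.5632, 0.0118, 0.0831]
eef_rot: [0.0, 0.595, 0.803, 0.0]
ft_force: [0.6, 0.7, 1.0]
finger_gap: -0.0001
grip_force: 0.5
```

```bash
python3 p.py
```

```text
t 7.8 press xyz [-0.0014 -0.0395  0.0831] F press [0.8 0.5 1. ] toolx [ 0.001  1.    -0.   ] toolz [ 0. -0. -1.] q [-0.1   0.6   1.85 -0.    0.69 -0.39] gap -0.0
```

Call:
servo_tool([
  [[-0.002, 0, 0.006], [0, 0, 0], -1],
  [[-0.001, 0, 0.006], [0, 0, 0], -1],
  [[-0.001, 0, 0.006], [0, 0, 0], -1],
  [[0, 0, 0.005], [0, 0, 0], -1],
  [[0, 0, 0.004], [0, 0, 0], -1],
  [[0, 0, 0.004], [0, 0, 0], -1],
  [[0, 0, 0.003], [0, 0, 0], -1],
  [[0, 0, 0.003], [0, 0, 0], -1],
  [[0, 0, 0.003], [0, 0, 0], -1],
  [[0, 0, 0.002], [0, 0, 0], -1],
])

```text
time: 9.05
eef_pos: [0.5642, 0.0083, 0.0416]
eef_rot: [0.0, 0.595, 0.803, -0.0]
ft_force: [-0.2, -0.2, 1.2]
finger_gap: 0.0
grip_force: 0.4
```

```bash
python3 p.py
```

```text
t 9.05 press xyz [-0.0015 -0.0432  0.0416] F press [-0.2 -0.2  1.2] toolx [ 0.001  1.    -0.   ] toolz [-0. -0. -1.] q [-0.1   0.66  1.87 -0.    0.61 -0.4 ] gap 0.0
```

Call:
servo_tool([
  [[0, 0, 0.002], [0, 0, 0], -1],
  [[0, 0, 0.0015], [0, 0, 0], -1],
  [[0, 0, 0.0015], [0, 0, 0], -1],
  [[0, 0, 0.001], [0, 0, 0], -1],
  [[0, 0, 0.001], [0, 0, 0], -1],
  [[0, 0, 0.001], [0, 0, 0], -1],
])

```text
time: 9.8
eef_pos: [0.5643, 0.0083, 0.034]
eef_rot: [0.0, 0.595, 0.803, 0.0]
ft_force: [-2.8, -0.1, 16.0]
finger_gap: -0.0003
grip_force: 7.6
```

Call:
servo_tool([
  [[0, 0, 0], [0, 0, 0], -1],
  [[0, 0, -0.005], [0, 0, 0], -1],
  [[0, 0, -0.055], [0, 0, 0], -1],
  [[0, 0, -0.06], [0, 0, 0], -1],
  [[0, 0, -0.06], [0, 0, 0], -1],
  [[0, 0, -0.06], [0, 0, 0], -1],
  [[0, 0, -0.06], [0, 0, 0], -1],
  [[-0.06, 0, 0], [0, 0, 0], -1],
  [[-0.06, 0, 0], [0, 0, 0], -1],
  [[-0.06, 0, 0], [0, 0, 0], -1],
  [[-0.06, 0, 0], [0, 0, 0], -1],
  [[-0.01, 0, 0], [0, 0, 0], -1],
])

```text
time: 11.3
eef_pos: [0.637, -0.2342, 0.3328]
eef_rot: [-0.001, 0.597, 0.803, -0.0]
ft_force: [-0.1, 0.9, -0.0]
finger_gap: -0.0002
grip_force: 0.0
```

```bash
python3 p.py; python3 - <<'E'
from h import *
a=env.capture("top")[:,:,::-1];b=env.capture("scene")[:,:,::-1]
cv2.imwrite("pics/c3.png",np.hstack([cv2.resize(a[150:390,150:470],(400,300)),cv2.resize(b[80:320,200:520],(400,300))]))
E
```

```text
t 11.3 press xyz [-0.0028 -0.2963  0.3328] F press [ 0.1  0.9 -0. ] toolx [0.005 1.    0.001] toolz [-0.001  0.001 -1.   ] q [-0.45  0.5   1.27 -0.    1.37 -0.74] gap -0.0
```

View pics/c3.png

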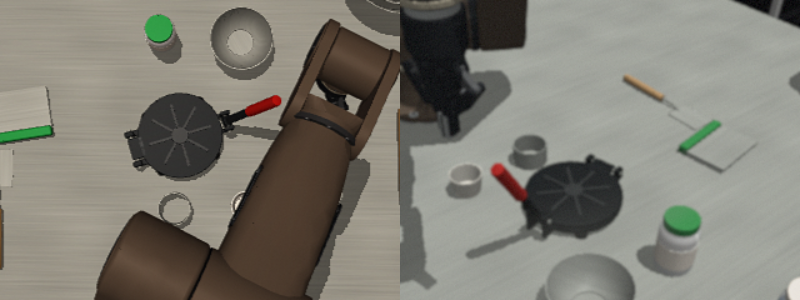

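The plate lies shut and the press has not moved. The lever is still leaning outwards, so I go down outside it.

Call:
servo_tool([
  [[0, 0.002, 0.058], [0, 0, 0], -1],
  [[0, 0, 0.058], [0, 0, 0], -1],
  [[0.02, 0, 0], [0, 0, 0], -1],
  [[0.01, 0, 0], [0, 0, 0], -1],
  [[0.01, 0, 0], [0, 0, 0], -1],
  [[0.01, 0, 0], [0, 0, 0], -1],
  [[0.01, 0, 0], [0, 0, 0], -1],
  [[0.01, 0, 0], [0, 0, 0], -1],
])

```text
time: 12.4
eef_pos: [0.6205, -0.1668, 0.2224]
eef_rot: [0.006, 0.595, 0.803, -0.001]
ft_force: [-3.1, -27.2, 36.7]
finger_gap: -0.0
grip_force: 21.8
```

```bash
python3 p.py; python3 - <<'E'
import numpy as np
p=lambda t:(-.124+.18*np.cos(t)-.012*np.sin(t),.048+.18*np.sin(t)+.012*np.cos(t))
L=np.array([p(t) for t in np.r_[1.57:-.01:-.0604]]);print(L[0],L[-1]);print(np.diff(L,axis=0).round(4).tolist())
E
```

```text
t 12.4 press xyz [ 0.0012 -0.2271  0.2224] F press [-10.9 -25.1  36.7] toolx [ 0.001  1.    -0.011] toolz [ 0.006 -0.011 -1.   ] q [-0.36  0.52  1.53 -0.01  1.08 -0.66] gap -0.0
[-0.13585666  0.2280095 ] [0.05600479 0.059928  ]
[[0.0109, 0.0004], [0.0109, -0.0003], [0.0109, -0.0009], [0.0108, -0.0016], [0.0107, -0.0022], [0.0105, -0.0029], [0.0103, -0.0035], [0.0101, -0.0041], [0.0098, -0.0047], [0.0095, -0.0053], [0.0092, -0.0059], [0.0088, -0.0064], [0.0084, -0.0069], [0.008, -0.0074], [0.0075, -0.0079], [0.007, -0.0083], [0.0065, -0.0087], [0.006, -0.0091], [0.0054, -0.0095], [0.0048, -0.0098], [0.0042, -0.01], [0.0036, -0.0103], [0.003, -0.0105], [0.0023, -0.0106], [0.0017, -0.0108], [0.001, -0.0108]]
```

The tip caught the end face of the grip, because the lever is lower than I assumed. I back off, go lower and push again.

Call:
servo_tool([
  [[-0.02, 0, -0.003], [0, 0, 0], -1],
  [[-0.03, 0, 0], [0, 0, 0], -1],
  [[-0.01, 0, 0], [0, 0, 0], -1],
  [[0, 0, 0], [0, 0, 0], -1],
])

```text
time: 12.9
eef_pos: [0.6358, -0.2209, 0.2203]
eef_rot: [-0.0, 0.596, 0.803, -0.0]
ft_force: [-0.0, -0.4, 0.0]
finger_gap: -0.0001
grip_force: 0.0
```

```bash
python3 p.py; cat > m3.py <<'E'
from h import *
S=env.capture("scene"); T=env.capture("top")
cv2.imwrite("pics/c4.png",np.hstack([cv2.resize(T[150:390,250:410],(400,600)),cv2.resize(S[130:290,220:326],(400,600))])[:,:,::-1])
O=np.array([.553,.05,0]);t=np.radians(17);ex=np.array([np.cos(t),np.sin(t),0]);ey=np.array([-np.sin(t),np.cos(t),0])
G={}
for nm,im in(("top",T),("scene",S)):
    c=biggest(red(im))[:,0]; r=cv2.minAreaRect(c); b=cv2.boxPoints(r)
    i=np.argmin([np.linalg.norm(b[0]-b[1]),np.linalg.norm(b[1]-b[2])])
    e=[(b[i]+b[i+1])/2,(b[(i+2)%4]+b[(i+3)%4])/2]; e.sort(key=lambda p:p[0]); G[nm]=e; print(nm,r,e)
for p,_ in(tri(G["top"][1],G["scene"][0]),tri(G["top"][0],G["scene"][1])):print("press xyz",((p-O)@ex).round(4),((p-O)@ey).round(4),p[2].round(4),_)
E
python3 m3.py
```

```text
t 12.9 press xyz [-1.000e-04 -2.833e-01  2.203e-01] F press [-0.1 -0.4  0. ] toolx [0.002 1.    0.001] toolz [-0.001  0.001 -1.   ] q [-0.43  0.57  1.44  0.    1.13 -0.73] gap -0.0
top ((357.4963684082031, 234.1329345703125), (7.704290866851807, 28.19968032836914), 69.77513122558594) [array([344.26587, 239.00732], dtype=float32), array([370.72687, 229.25854], dtype=float32)]
scene ((290.25, 220.75001525878906), (35.35533905029297, 9.192387580871582), 45.0) [array([277.75   , 208.25002], dtype=float32), array([302.75   , 233.25002], dtype=float32)]
press xyz 0.0011 -0.214 0.239 0.00030567920389825977
press xyz 0.0045 -0.1487 0.1326 0.0039038476083283697
```

View pics/c4.png

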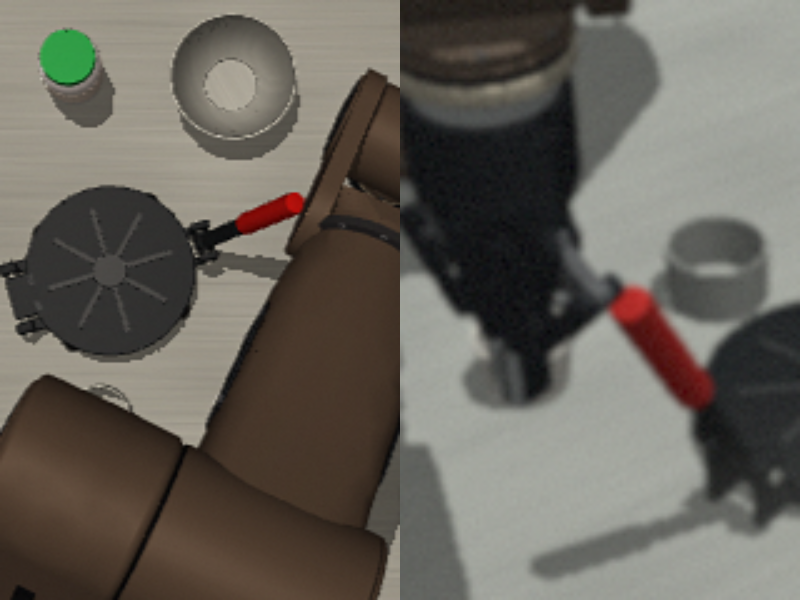

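The lever came in slightly from that contact and the press has not moved. I go 35 mm lower and push again.

Call:
servo_tool([
  [[0, 0, 0.035], [0, 0, 0], -1],
  [[0.02, 0, 0], [0, 0, 0], -1],
  [[0.01, 0, 0], [0, 0, 0], -1],
  [[0.01, 0, 0], [0, 0, 0], -1],
  [[0.01, 0, 0], [0, 0, 0], -1],
  [[0.01, 0, 0], [0, 0, 0], -1],
])

```text
time: 13.75
eef_pos: [0.619, -0.1633, 0.1868]
eef_rot: [0.001, 0.595, 0.803, 0.0]
ft_force: [2.9, -6.6, 7.3]
finger_gap: -0.0004
grip_force: 0.0
```

```bash
python3 p.py
```

```text
t 13.75 press xyz [ 0.0007 -0.2233  0.1868] F press [ 0.8 -7.2  7.3] toolx [ 0.001  1.    -0.002] toolz [ 0.002 -0.002 -1.   ] q [-0.36  0.56  1.57 -0.    1.01 -0.66] gap -0.0
```

Call:
servo_tool([
  [[0.0095, 0, -0.005], [0, 0, 0], -1],
  [[0.0095, 0, -0.005], [0, 0, 0], -1],
  [[0.0095, 0, -0.005], [0, 0, 0], -1],
  [[0.0095, 0, -0.005], [0, 0, 0], -1],
  [[0.0095, 0, -0.0045], [0, 0, 0], -1],
  [[0.0095, 0, -0.004], [0, 0, 0], -1],
  [[0.0095, 0, -0.0035], [0, 0, 0], -1],
  [[0.0095, 0, -0.003], [0, 0, 0], -1],
  [[0.0095, 0, -0.002], [0, 0, 0], -1],
  [[0.011, 0, 0], [0, 0, 0], -1],
  [[0.011, 0, 0], [0, 0, 0], -1],
  [[0.011, 0, 0.001], [0, 0, 0], -1],
])

```text
time: 15.25
eef_pos: [0.5838, -0.0492, 0.2219]
eef_rot: [0.0, 0.595, 0.803, 0.0]
ft_force: [0.2, -2.0, 2.5]
finger_gap: 0.0001
grip_force: 1.1
```

```bash
python3 p.py
```

```text
t 15.25 press xyz [ 0.0005 -0.1039  0.2219] F press [-0.4 -1.9  2.5] toolx [ 0.001  1.    -0.   ] toolz [ 0. -0. -1.] q [-0.2   0.44  1.67 -0.    1.03 -0.49] gap 0.0
```

Call:
servo_tool([
  [[0.0108, 0, 0.0016], [0, 0, 0], -1],
  [[0.0107, 0, 0.002], [0, 0, 0], -1],
  [[0.0105, 0, 0.0027], [0, 0, 0], -1],
  [[0.0103, 0, 0.0033], [0, 0, 0], -1],
  [[0.01, 0, 0.004], [0, 0, 0], -1],
  [[0.01, 0, 0.0045], [0, 0, 0], -1],
  [[0.0095, 0, 0.005], [0, 0, 0], -1],
  [[0.009, 0, 0.0055], [0, 0, 0], -1],
  [[0.009, 0, 0.006], [0, 0, 0], -1],
  [[0.0085, 0, 0.0065], [0, 0, 0], -1],
  [[0.008, 0, 0.007], [0, 0, 0], -1],
  [[0.0075, 0, 0.0075], [0, 0, 0], -1],
])

```text
time: 16.75
eef_pos: [0.5507, 0.0594, 0.1657]
eef_rot: [0.0, 0.595, 0.803, 0.0]
ft_force: [-0.4, -1.1, 0.6]
finger_gap: 0.0001
grip_force: 0.5
```

```bash
python3 p.py
```

```text
t 16.75 press xyz [0.0006 0.0097 0.1657] F press [-0.7 -0.9  0.6] toolx [ 0.001  1.    -0.   ] toolz [ 0. -0. -1.] q [-0.01  0.47  1.81 -0.    0.87 -0.31] gap 0.0
```

Call:
servo_tool([
  [[0.007, 0, 0.008], [0, 0, 0], -1],
  [[0.0065, 0, 0.0085], [0, 0, 0], -1],
  [[0.006, 0, 0.009], [0, 0, 0], -1],
  [[0.0055, 0, 0.0095], [0, 0, 0], -1],
  [[0.005, 0, 0.0095], [0, 0, 0], -1],
  [[0.004, 0, 0.01], [0, 0, 0], -1],
  [[0.0035, 0, 0.01], [0, 0, 0], -1],
  [[0.003, 0, 0.01], [0, 0, 0], -1],
  [[0.002, 0, 0.008], [0, 0, 0], -1],
  [[0.001, 0, 0.006], [0, 0, 0], -1],
  [[0.001, 0, 0.004], [0, 0, 0], -1],
  [[0, 0, 0.004], [0, 0, 0], -1],
])

```text
time: 18.25
eef_pos: [0.538, 0.1015, 0.0696]
eef_rot: [0.0, 0.595, 0.803, 0.0]
ft_force: [-0.3, 0.9, 0.2]
finger_gap: 0.0
grip_force: 0.3
```

```bash
python3 p.py
```

```text
t 18.25 press xyz [0.0007 0.0536 0.0696] F press [-0.   0.9  0.2] toolx [ 0.001  1.    -0.   ] toolz [ 0. -0. -1.] q [ 0.07  0.6   1.9  -0.    0.64 -0.23] gap 0.0
```

Call:
servo_tool([
  [[0.001, 0, 0.003], [0, 0, 0], -1],
  [[0, 0, 0.003], [0, 0, 0], -1],
  [[0, 0, 0.002], [0, 0, 0], -1],
  [[0, 0, 0.0015], [0, 0, 0], -1],
  [[0, 0, 0.001], [0, 0, 0], -1],
  [[0, 0, 0.001], [0, 0, 0], -1],
  [[0, 0, 0], [0, 0, 0], -1],
])

```text
time: 19.12
eef_pos: [0.5377, 0.1025, 0.0597]
eef_rot: [0.0, 0.595, 0.803, 0.0]
ft_force: [-5.6, -0.5, 19.9]
finger_gap: 0.0003
grip_force: 9.9
```

Force reads 20 N at z = 0.060, which is the lever's stop. I retreat and look.

Call:
servo_tool([
  [[0, 0, -0.005], [0, 0, 0], -1],
  [[0, 0, -0.05], [0, 0, 0], -1],
  [[0, 0, -0.06], [0, 0, 0], -1],
  [[0, 0, -0.06], [0, 0, 0], -1],
  [[0, 0, -0.06], [0, 0, 0], -1],
  [[0.06, 0, 0], [0, 0, 0], -1],
  [[0.06, 0, 0], [0, 0, 0], -1],
  [[0.06, 0, 0], [0, 0, 0], -1],
  [[0.06, 0, 0], [0, 0, 0], -1],
  [[0.02, 0, 0], [0, 0, 0], -1],
  [[0, 0, 0], [0, 0, 0], -1],
  [[0, 0, 0], [0, 0, 0], -1],
])

```text
time: 20.62
eef_pos: [0.4623, 0.3502, 0.2931]
eef_rot: [0.0, 0.596, 0.803, -0.0]
ft_force: [1.0, 0.8, -0.5]
finger_gap: -0.0001
grip_force: 0.0
```

```bash
python3 p.py; python3 - <<'E'
from h import *
a=env.capture("top");b=env.capture("scene")
cv2.imwrite("pics/c5.png",np.hstack([cv2.resize(a[150:390,180:400],(400,440)),cv2.resize(b[130:310,230:395],(400,440))])[:,:,::-1])
E
```

```text
t 20.625 press xyz [0.001  0.3136 0.2931] F press [ 1.2  0.5 -0.5] toolx [ 0.002  1.    -0.   ] toolz [-0. -0. -1.] q [ 0.53  0.37  1.59 -0.    1.18  0.24] gap -0.0
```

View pics/c5.png

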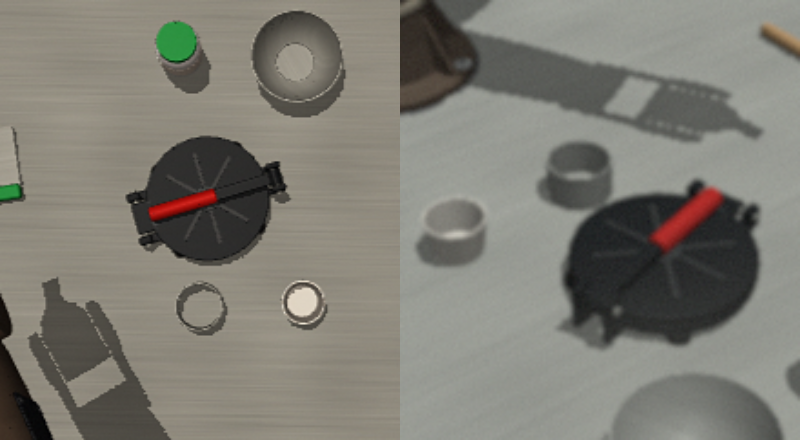

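The plate is shut with the lever flat across it, and the press and its neighbours are where they were. The arm is clear.

```bash
python3 -c "
from station import env
print(env.finish_job())"
```

```text
the job is handed in; nothing more can be done
None
```

The job is handed in: the plate was eased shut, then the lever pressed down to its stop (about 20 N), in 21 s; my first push at the lever caught the grip's end face at about 45 N before I went lower, and the last pictures show the press and the things around it unmoved, with the arm clear.

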